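# Tare the weighing tray, then weigh the carton

## Task

Weigh the dark green carton net of its tray: put the empty blue tray squarely on the middle of the scale's steel pan, its long side parallel to the console's front edge, and let go of it. Then press the orange tare button right down and release it. After that take the carton from the sloping wooden stand and set it gently, lying flat on the same side as it lies now, fully inside the tray, without pressing tare again; leave the bell and the ribbon spool where they are.

Things in the scene. Friction and masses are not known exactly. Their poses are not given: they have to be found in the camera images.
- tray: Open blue tray, 0.16 kg, loose. Origin: centre of its underside, y along its length, z up. Outside 94 (x) x 186 mm (y), inside 86 x 166; floor 4 thick, walls 4 thick, top at 29. In the middle of each short end (y = +88 and -88 mm) an upright solid grip plate: 10 mm thick along y, 56 wide along x, top 62 mm above the underside; pinch it across its 10 mm from above.
- carton: Dark green carton, solid, 58 (x) x 76 (y) x 141 mm (z), 0.15 to 0.3 kg, loose. Origin: centre of one 58 x 76 end face, z along its length away from it. At the start it lies on a 58 x 141 side on the slope: y points out of the slope (30 degrees from vertical, towards the robot), z up the slope, x level. Take it across x (58 mm), tool along -y. It must end with y straight up.
- carton_mid (a point): Centre of the carton; the axes are the carton's.
- slope (a point): Middle of the sloping board's upper face on the fixed wooden stand, 68 mm above the counter; x level, away from the low end, z up. The board rises 30 degrees along +x, 166 mm long, upper end 110 mm above the counter. Lip at the low end 18 mm above the board, side rails 10 mm, 70 mm between the rails.
- pan (a point): Centre of the top of the steel pan of the fixed white scale, 52 mm above the counter; z up, x away from the console (which lies on the -x side), y along the console's front edge. Pan 128 (x) x 156 mm (y); it does not move. A tray standing on it has its origin at this height.
- tare (a joint): Travel of the tare button in m: 0 up, 0.006 fully down; spring return, about 5 N at the bottom.
- tare_top (a point): Middle of the top face of the orange tare button, 28 mm across, in a grey housing on the sloping console of the scale; z is the button's axis, pointing out of it, tipped 20 degrees towards -x of the scale; press along -z.
- bell: Reception bell, chrome dome on a black base, 85 mm across, 59 mm high, loose bystander; origin: centre of the underside.
- spool: Spool of red ribbon with pale card ends, 68 mm across, 26 mm high, loose bystander; origin: centre of the underside.

How it is judged:
By the outcome, as a careful person would: the job done as asked, in the order asked, and still so for the second after the job is handed in, with the robot touching nothing.
It also fails if it takes over 72 s, if anything falls off the work surface, if the arm or the gripper's body presses on something with over 40 N, if the wrist force passes 120 N, or if a joint passes its speed limit or range.

## Robot

A 6-joint arm with a two-finger parallel gripper is mounted at the origin on a cart in front of the work surface, level with it; the furniture and walls round the work are solid. World frame = base frame: x ahead of the robot, y to its left, z up, the work surface at z = 0. Lengths are in m, angles in rad, forces in N, time in s.
With the tool pointing down it reaches from about 0.35 to 0.85 m from the base axis. Payload 8.1 kg.
Tool frame: the origin (TCP) lies on the front face of the gripper's body, between the roots of the fingers; the fingertips stand 84 mm ahead of it and the grasp point (between the pads) lies 65 mm ahead of it; x points along the fingers, y is the direction in which the jaws open and shut, and the axes are right-handed (so a half turn about x gives the same grasp; the last joint's range is limited). The gripper opens to 93 mm and grips with 3 to 60 N. Pads are 15 mm wide; open, the fingers measure 128 mm over their backs; the gripper's body (75 mm by 188 mm) begins 65 mm behind the grasp point.
Start: joints at [1.061, 0.13, 1.488, -0, 1.523, -0.085], TCP at [0.247, 0.547, 0.303] pointing down, gripper open.
Joint ranges: [-2.96, 2.96], [-0.89, 2.26], [0.02, 2.5], [-1.34, 4.48], [0, 2.73], [-2.66, 2.66]. Speed limits (rad/s): [2.39, 2.39, 2.79, 3.14, 3.14, 3.14].

## Interface

Orientations are given as a unit quaternion [x, y, z, w].
In Python, from rig import arm, optics, telemetry gives the robot as it stands. Calls block until the motion is done:
- arm.move_ptp(position, orientation): joint-space move of the TCP to a pose.
- arm.servo_line(position, frame=None, speed=0.15, f_stop=None): straight line of the TCP; frame=None keeps the orientation; speed is the mean speed in m/s. With f_stop (N) it stops when the force on the tool has changed by that much, and returns True; else False.
- arm.movej(angles): joint-space move.
- arm.set_gripper(opening, grasp_force=None): finger opening in m; grasp_force is the grip in N (None keeps the last); returns when the fingers have stopped.
- arm.wait(seconds).
- arm.inverse_kinematics(position, orientation): joint angles nearest the present ones, or None.
- optics.snapshot(name): name is "scene" or "top"; returns the picture (400x640x3 uint8, blue, green, red); there is no depth.
- optics.get_calibration(name): a dict with "fx", "fy", "cx", "cy" (pixels), "world_to_cam" (4x4, takes a point from world to camera coordinates). Camera axes: x right, y up, looking along -z (the intrinsics and any distortion apply to the point x, -y, -z); pixel columns grow to the right and rows downward; lengths in m; the calibration is good to about 2 mm. A picture is of the moment at which its call begins. get_calibration takes no time and is no camera call.
A pose or a line that the arm cannot do raises arm.Unreachable and nothing moves.
- arm.sign_off(): hands the job in, once; it reports no verdict.
Readings, each from a call of its own:
- telemetry.get_time_s(): time.
- telemetry.get_q(): joint angles.
- telemetry.get_qvel(): joint speeds.
- telemetry.get_effort(): joint torques, N m.
- telemetry.get_position(): TCP position.
- telemetry.get_orientation(): TCP orientation.
- telemetry.get_contact_force(): force on the tool from outside, world axes, zero at the start.
- telemetry.get_ft_torque(): the same for the moment, N m.
- telemetry.get_opening(): finger opening in m.
Only numpy, scipy, OpenCV 4.12 (cv2) and the standard library are available. Lean on these libraries where they do the work, as an engineer would, in place of code of your own. Each camera call takes 0.05 s, during which the arm holds its last target. There are 200 camera calls.

## Working session

There is one attempt and no reset: what is moved stays moved. The work goes in short steps, each a Python script; the robot and the scene stay as the last script left them, time stands still between calls to the robot, and variables do not carry over. Pictures are saved under pics/ and viewed, about 8 in all and at most 12, crops included, and the job is handed in when it is done.

```bash
ls; mkdir -p pics
python3 - <<'E'
from rig import arm, optics, telemetry
import cv2
for n in("scene","top"):
    cv2.imwrite(f"pics/{n}0.png",optics.snapshot(n)); c=optics.get_calibration(n); print(n,c)
print(telemetry.get_time_s(),telemetry.get_orientation())
E
```

```text
pics
scene {'fx': 477.23543787167915, 'fy': 477.23543787167915, 'cx': 314.1334107361516, 'cy': 197.91706822499359, 'world_to_cam': array([[ 0.84971185, -0.5267428 , -0.02306092, -0.3328939 ],
       [ 0.33812229,  0.51083632,  0.79039204, -0.37241291],
       [-0.40455296, -0.67940289,  0.61216715, -0.53164705],
       [ 0.        ,  0.        ,  0.        ,  1.        ]])}
top {'fx': 492.5416285510501, 'fy': 492.5416285510501, 'cx': 322.6306770701866, 'cy': 200.66720827296638, 'world_to_cam': array([[-2.71643055e-02, -9.99630823e-01, -5.63443951e-04,
         2.78568840e-01],
       [ 9.84031027e-01, -2.68395727e-02,  1.75961858e-01,
        -5.49749990e-01],
       [-1.75912020e-01,  4.22543536e-03,  9.84396824e-01,
        -1.10744791e+00],
       [ 0.00000000e+00,  0.00000000e+00,  0.00000000e+00,
         1.00000000e+00]])}
0.1 [ 0.14851958  0.69139133 -0.14963206  0.6910356 ]
```

View pics/scene0.png

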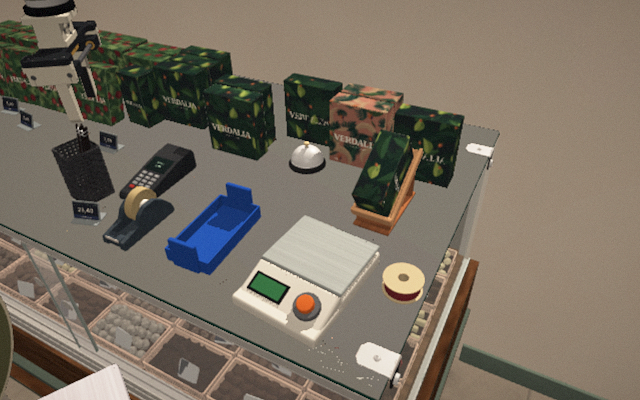

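View pics/top0.png

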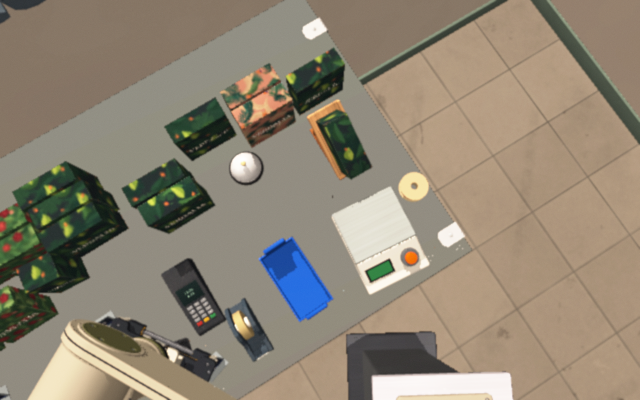

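Run:
```python
import cv2
a=cv2.imread("pics/top0.png")[85:305,240:440]; cv2.imwrite("pics/t1.png",cv2.resize(a,None,fx=2.7,fy=2.7,interpolation=cv2.INTER_CUBIC))
a=cv2.imread("pics/scene0.png")[120:350,150:450]; cv2.imwrite("pics/s1.png",cv2.resize(a,None,fx=2.6,fy=2.6,interpolation=cv2.INTER_CUBIC))
```

```text
(no output)
```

View pics/t1.png

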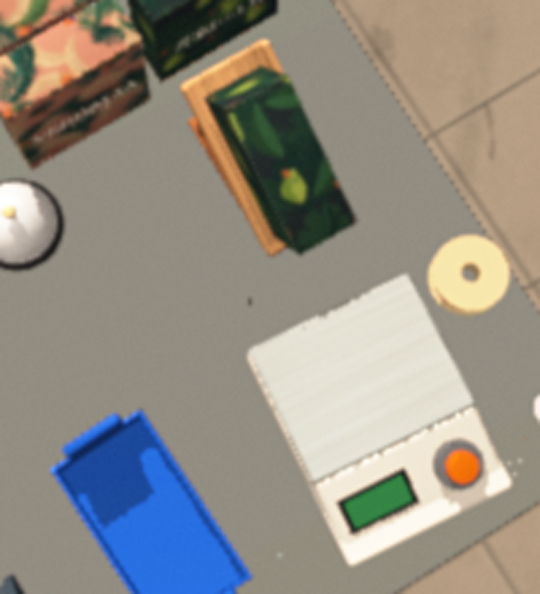

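View pics/s1.png

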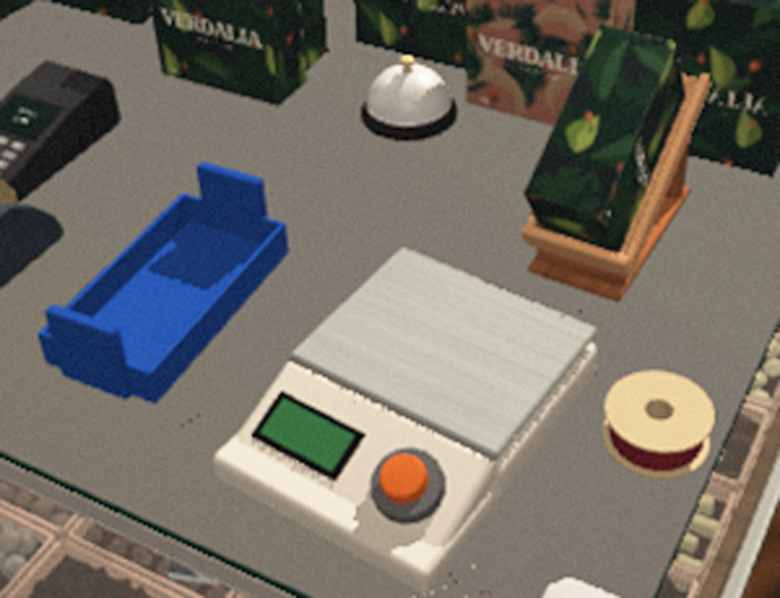

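Run:
```python
import cv2,numpy as np
r=lambda a,s:cv2.resize(a,None,fx=s,fy=s,interpolation=cv2.INTER_CUBIC)
t=cv2.imread("pics/top0.png");s=cv2.imread("pics/scene0.png")
A=r(t[230:330,250:350],4); B=r(s[178:278,162:267],4)[:, :400]
C=np.hstack([A,r(s[178:278,162:262],4)]); 
cv2.imwrite("pics/c1.png",C)
D=np.hstack([r(t[92:192,295:395],4),r(s[128:228,340:440],4)])
D=cv2.convertScaleAbs(D,alpha=1.8,beta=20)
cv2.imwrite("pics/c2.png",D)
```

```text
(no output)
```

View pics/c1.png

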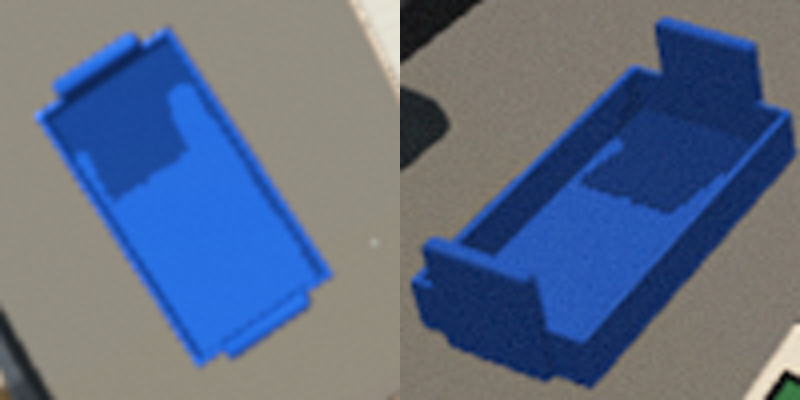

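View pics/c2.png

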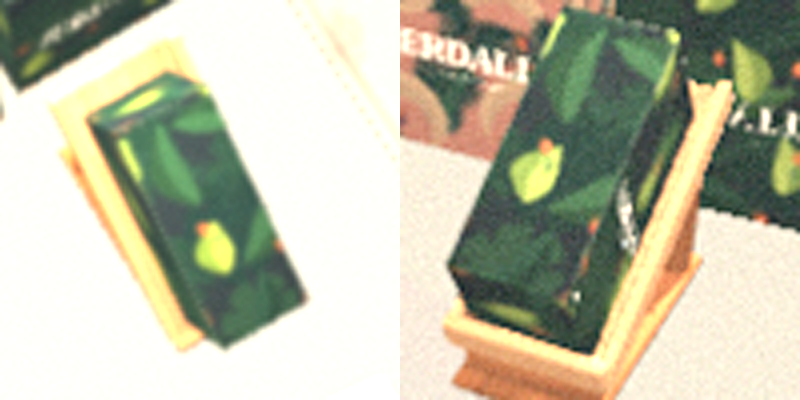

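```bash
cat > h.py <<'E'
import numpy as np
from rig import arm, optics, telemetry
from scipy.optimize import least_squares
from scipy.spatial.transform import Rotation as R
CAL={n:optics.get_calibration(n) for n in("scene","top")}
def proj(n,P):
    c=CAL[n];p=np.atleast_2d(P)@c["world_to_cam"][:3,:3].T+c["world_to_cam"][:3,3]
    return np.c_[c["fx"]*p[:,0]/-p[:,2]+c["cx"],c["fy"]*-p[:,1]/-p[:,2]+c["cy"]]
def fit(obs,pose,p0):   # obs: (cam, local pts, pix); pose(p)->(R,t)
    def f(p):
        Q,t=pose(p); return np.concatenate([(proj(n,np.array(L)@Q.T+t)-px).ravel() for n,L,px in obs])
    r=least_squares(f,p0,loss="soft_l1",x_scale=[.1,.1,1,.1][:len(p0)])
    return r.x,f(r.x).reshape(-1,2)
Rz=lambda a:R.from_euler("z",a).as_matrix()
E
python3 - <<'E'
from h import *
np.set_printoptions(precision=4,suppress=True)
T=lambda l,s,x,y:(np.array(l)/s)+[x,y]
# pan
L=[[.064,.078,0],[.064,-.078,0],[-.064,-.078,0],[-.064,.078,0]]
yaw0=.45
def flat(z): return lambda p:(Rz(p[2]),np.array([p[0],p[1],z]))
obs=[("top",L,T([[250,355],[407,275],[472,405],[315,482]],2.7,240,85)),("scene",L,T([[405,249],[595,330],[495,455],[294,358]],2.6,150,120))]
for o in ([obs[0]],[obs[1]],obs):
    p,r=fit(o,flat(.052),[.5,.15,yaw0]); print("pan",p,r.round(1).tolist())
pan=p
# tare
obs=[("top",[[0,0,0]],T([[463,467]],2.7,240,85)),("scene",[[0,0,0]],T([[404,475]],2.6,150,120))]
p,r=fit(obs,lambda p:(np.eye(3),p),[.4,.1,.03]); print("tare",p,r.round(1).tolist(),"in pan",Rz(pan[2]).T@(p-[pan[0],pan[1],.052]))
# tray
x,y,z=.047,.087,.029
LR=[[-x,y,z],[x,y,z],[x,-y,z],[-x,-y,z]]
LP=[[-.028,.088,.062],[.028,.088,.062],[-.028,-.088,.062],[.028,-.088,.062]]
obs=[("top",LR,T([[40,115],[170,27],[330,275],[200,365]],4,250,230)),
 ("scene",LR+LP,T([[233,68],[393,112],[185,342],[15,280],[257,20],[355,43],[28,240],[135,280]],4,162,178))]
for o in ([obs[0]],[obs[1]],obs):
    p,r=fit(o,flat(0.),[.45,.33,.5]); print("tray",p,r.round(1).tolist())
# carton
def cp(p):
    e=np.array([np.cos(p[2]),np.sin(p[2]),0]);k=np.array([0,0,1.]);c,s=np.cos(np.pi/6),.5
    Z=c*e+s*k;Y=-s*e+c*k;return np.c_[np.cross(Y,Z),Y,Z],np.array([p[0],p[1],p[3]])
a,b,h=.029,.038,.0705
obs=[("top",[[a,b,-h],[-a,b,-h],[-a,b,h],[a,-b,h],[-a,-b,h]],T([[222,348],[307,298],[215,92],[90,120],[165,72]],4,295,92)),
 ("scene",[[a,b,h],[-a,b,h],[a,b,-h],[-a,b,-h]],T([[148,5],[280,32],[50,265],[178,308]],4,340,128))]
p,r=fit(obs,cp,[.6,.2,.5,.1]); print("carton_mid",p,r.round(1).tolist())
Q,t=cp(p); g=t-Q[:,1]*.038; print("board: height where foot",g, "=> slope pt approx",g[:2]-(g[2]-.068)/np.tan(np.pi/6)*np.array([np.cos(p[2]),np.sin(p[2])]))
# bell/spool
for n,a,b,z in(("bell",[246,168],[307,162],.03),("spool",[414,186],[403,278],.02)):
    p,r=fit([("top",[[0,0,0]],[a]),("scene",[[0,0,0]],[b])],lambda p:(np.eye(3),p),[.6,.2,z]);print(n,p)
E
```

```text
pan [0.4952 0.1462 0.4335] [[-1.1, -0.8], [0.0, -0.4], [1.8, 0.0], [-0.2, 1.8]]
pan [0.4964 0.1438 0.4196] [[-0.7, -0.8], [2.0, -0.0], [0.6, 1.3], [-2.2, -1.1]]
pan [0.4959 0.145  0.4263] [[-0.5, -1.4], [0.8, -0.5], [2.2, 0.0], [0.1, 1.3], [-1.6, -1.0], [1.2, -0.6], [0.3, 0.8], [-2.8, -1.1]]
tare [0.4175 0.0638 0.0539] [[-0.0, 0.0], [0.0, -0.0]] in pan [-0.105  -0.0415  0.0019]
tray [ 0.3788  0.3299 -1.0092] [[-1.0, -0.3], [0.1, -0.5], [1.4, 0.0], [-0.2, 0.8]]
tray [ 0.3794  0.3304 -0.9972] [[0.2, -1.0], [0.1, -0.4], [0.3, 0.6], [-0.9, 0.5], [0.1, -0.2], [-0.1, 0.8], [0.1, 0.0], [-0.0, -0.8]]
tray [ 0.3792  0.3301 -1.0008] [[-1.3, -0.2], [-0.3, -0.7], [1.4, -0.5], [0.0, 0.6], [0.3, -0.9], [0.2, -0.2], [0.1, 0.7], [-1.0, 0.5], [0.2, -0.1], [-0.1, 1.0], [-0.0, 0.1], [-0.2, -0.7]]
carton_mid [0.6781 0.2106 0.5303 0.099 ] [[1.8, 1.0], [2.1, 0.3], [-2.2, -2.5], [-2.4, -0.1], [0.1, -0.7], [3.0, 0.1], [0.0, 0.2], [-0.5, 1.1], [-1.7, -0.7]]
board: height where foot [0.6945 0.2202 0.066 ] => slope pt approx [0.6974 0.2219]
bell [0.6516 0.45   0.0061]
spool [0.591  0.0425 0.0244]
```

```bash
cat >> h.py <<'E'
PAN=np.array([.4959,.145,.052]);PY=.4263
TRAY=np.array([.3792,.3301,0]);TY=-1.0008
TARE=np.array([.4175,.0638,.0539])
CM=np.array([.6781,.2106,.099]);CY=.5303
def tool(xdir,jaw,s=1):
    x=np.array(xdir,float);y=s*np.array(jaw,float);return R.from_matrix(np.c_[x,y,np.cross(x,y)])
def tcp(pt,Rt,ahead=.065): return np.array(pt)-ahead*Rt.as_matrix()[:,0]
down=[0,0,-1]
def trayR(yaw,s=1): return tool(down,Rz(yaw)[:,1],s)
def trayG(t,yaw,h=.046): return np.array(t)+Rz(yaw)@[0,.088,h]
def cartR(p=CY):
    e=np.array([np.cos(p),np.sin(p),0]);k=np.array([0,0,1.]);c,s=np.cos(np.pi/6),.5
    Z=c*e+s*k;Y=-s*e+c*k;return np.c_[np.cross(Y,Z),Y,Z]
E
python3 - <<'E'
from h import *
def ik(n,pt,Rt,ahead=.065):
    q=arm.inverse_kinematics(tcp(pt,Rt,ahead),Rt.as_quat());print(n,None if q is None else np.round(q,2))
for s in(1,-1):
    print(s)
    ik("pick tray",trayG(TRAY,TY),trayR(TY,s)); ik("place",trayG(PAN,PY),trayR(PY,s)); ik("place up",trayG(PAN+[0,0,.1],PY),trayR(PY,s))
    zb=Rz(PY)@[-np.sin(.349),0,np.cos(.349)]
    Rt=tool(-zb,Rz(PY)[:,1],s); ik("tare",TARE,Rt,.084); ik("tare up",TARE+zb*.08,Rt,.084)
    C=cartR(); Rc=tool(-C[:,1],C[:,0],s); ik("carton",CM+C[:,1]*.016,Rc);ik("carton up",CM+C[:,1]*.10,Rc);ik("carton up2",CM+C[:,1]*.016+[0,0,.12],Rc)
    for y in(PY+np.pi/2,PY-np.pi/2):
        Rp=tool(down,Rz(y)[:,1],s); ik(f"cplace {y:.2f}",PAN+[0,0,.058],Rp); ik("up",PAN+[0,0,.2],Rp)
E
```

```text
1
pick tray [ 0.61  0.27  1.69 -0.    1.18  0.04]
place [ 0.36  0.01  1.88 -0.    1.25 -1.64]
place up [ 0.36 -0.09  1.78 -0.    1.45 -1.64]
tare [-0.14 -0.65  2.48  0.22  1.02 -2.22]
tare up [-0.19 -0.87  2.46  0.21  1.27 -2.22]
carton [ 0.12  0.1   1.85  0.3   0.73 -2.16]
carton up [ 0.09 -0.1   1.91  0.28  0.87 -2.14]
carton up2 [ 0.12 -0.03  1.75  0.25  0.95 -2.07]
cplace 2.00 None
up None
cplace -1.14 [ 0.19  0.01  1.86 -0.    1.28 -0.24]
up [ 0.19 -0.1   1.7  -0.    1.55 -0.24]
-1
pick tray None
place [ 0.36  0.01  1.88 -0.    1.25  1.5 ]
place up [ 0.36 -0.09  1.78  0.    1.45  1.5 ]
tare [-0.14 -0.65  2.48  0.22  1.02  0.92]
tare up [-0.19 -0.87  2.46  0.21  1.27  0.92]
carton [0.12 0.1  1.85 0.3  0.73 0.99]
carton up [ 0.09 -0.1   1.91  0.28  0.87  1.  ]
carton up2 [ 0.12 -0.03  1.75  0.25  0.95  1.07]
cplace 2.00 [ 0.19  0.01  1.86  0.    1.28 -0.24]
up [ 0.19 -0.1   1.7   0.    1.55 -0.24]
cplace -1.14 None
up None
```

Run:
```python
from h import *
import cv2
Rt=trayR(TY);q=Rt.as_quat();g=tcp(trayG(TRAY,TY),Rt)
arm.set_gripper(.045)
arm.move_ptp(g+[0,0,.06],q)
print(arm.servo_line(g,speed=.12,f_stop=8),telemetry.get_position()-g)
arm.set_gripper(0,40);print(telemetry.get_opening(),telemetry.get_contact_force())
arm.servo_line(g+[0,0,.11],speed=.12)
R2=trayR(PY);p=tcp(trayG(PAN,PY),R2)
arm.move_ptp(p+[0,0,.05],R2.as_quat())
arm.servo_line(p+[0,0,.012],speed=.1)
hit=arm.servo_line(p-[0,0,.006],speed=.02,f_stop=4)
print(hit,telemetry.get_position()-p,telemetry.get_opening(),telemetry.get_contact_force(),telemetry.get_time_s())
t=optics.snapshot("top");s=optics.snapshot("scene");cv2.imwrite("pics/t2.png",t);cv2.imwrite("pics/s2.png",s)
r=lambda a:cv2.resize(a,None,fx=3,fy=3,interpolation=cv2.INTER_CUBIC)
cv2.imwrite("pics/c3.png",np.hstack([r(t[170:300,310:440]),r(s[190:320,235:370])]))
```

```text
False [5.89786203e-05 5.09898363e-04 5.10176598e-04]
0.00945841661276083 [ 0.16141974 -0.27150874  1.80855124]
True [6.42821237e-05 5.36203012e-05 1.21910778e-04] 0.010033368508066779 [-0.04640113  0.08106966  4.67184024] 7.1667
```

View pics/c3.png

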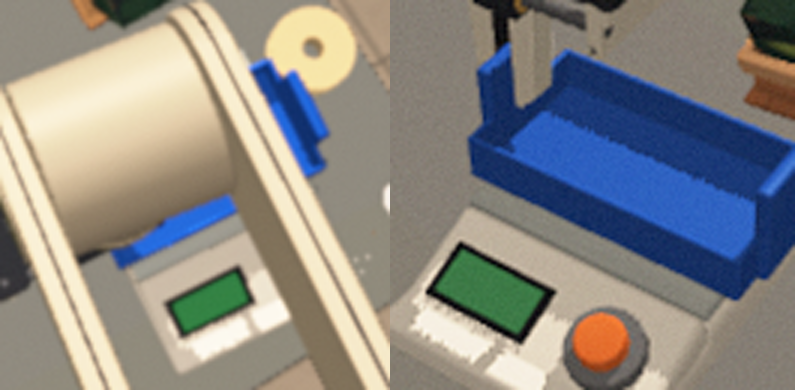

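Run:
```python
from h import *
import cv2
arm.set_gripper(.045,20)
p=telemetry.get_position()
arm.servo_line(p+[0,0,.10],speed=.15)
q=np.array(telemetry.get_q());q[0]=-.5;arm.movej(q)
t=optics.snapshot("top");s=optics.snapshot("scene");cv2.imwrite("pics/t3.png",t);cv2.imwrite("pics/s3.png",s)
r=lambda a:cv2.resize(a,None,fx=3,fy=3,interpolation=cv2.INTER_CUBIC)
cv2.imwrite("pics/c4.png",np.hstack([r(t[170:300,305:435]),r(s[190:320,245:380])]))
print(telemetry.get_time_s())
```

```text
10.5
```

View pics/c4.png

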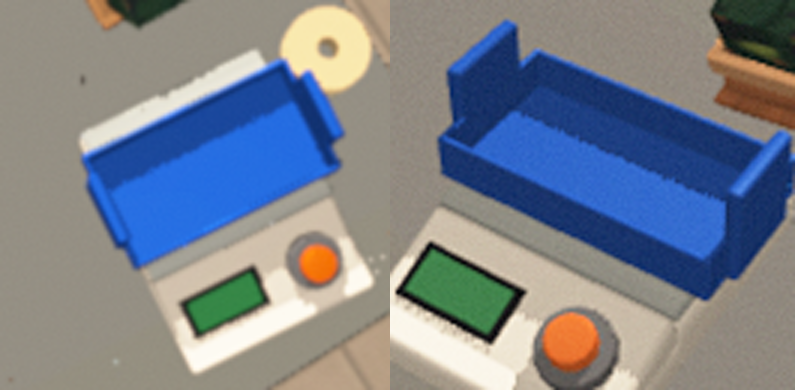

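Run:
```python
from h import *
np.set_printoptions(precision=4,suppress=True)
T=lambda l,s,x,y:(np.array(l)/s)+[x,y]
x,y,z=.047,.087,.029
LR=[[x,y,z],[x,-y,z],[-x,-y,z],[-x,y,z]]
LS=[[-x,y,z],[x,y,z],[-x,-y,z],[-.028,.088,.062],[.028,.088,.062],[-.028,-.088,.062],[.028,-.088,.062]]
o=[("top",LR,T([[82,158],[287,60],[340,168],[138,267]],3,305,170)),
("scene",LS,T([[51,140],[147,53],[325,260],[59,70],[128,22],[340,190],[397,137]],3,245,190))]
for k in([o[0]],[o[1]],o):
    p,r=fit(k,lambda p:(Rz(p[2]),np.array([p[0],p[1],.052])),[.5,.145,.43]);print(p,Rz(PY).T@(np.r_[p[:2],.052]-PAN),np.degrees(p[2]-PY),r.round(1).tolist())
# predicted pan edges in crop coordinates for pose PAN
for n,ox,oy,dx in(("top",305,170,0),("scene",245,190,390)):
    P=np.array([[.064,.078,0],[.064,-.078,0],[-.064,-.078,0],[-.064,.078,0]])@Rz(PY).T+PAN
    print(n,((proj(n,P)-[ox,oy])*3+[dx,0]).round(0).tolist())
```

```text
[0.494  0.1448 0.423 ] [-0.0018  0.0006  0.    ] -0.1903179087685262 [[-0.2, -0.4], [-0.2, -0.5], [1.2, 0.2], [-0.4, 0.9]]
[0.4961 0.1445 0.4294] [-0.     -0.0005  0.    ] 0.1791382286726162 [[-1.0, -0.6], [0.0, -1.8], [-0.9, 1.4], [1.3, 0.9], [-1.5, -0.8], [1.7, 1.5], [0.4, -2.5]]
[0.4952 0.1444 0.4241] [-0.0009 -0.0003  0.    ] -0.125529409655838 [[0.0, -0.9], [-0.1, -1.1], [1.4, -0.4], [-0.2, 0.3], [-1.3, -0.6], [-0.1, -1.6], [-1.6, 1.8], [1.0, 1.0], [-1.6, -0.7], [1.1, 1.9], [0.0, -2.0]]
top [[81.0, 135.0], [260.0, 49.0], [336.0, 195.0], [155.0, 284.0]]
scene [[567.0, 74.0], [795.0, 169.0], [677.0, 317.0], [436.0, 200.0]]
```

Run:
```python
from h import *
B=Rz(PY);zb=B@[-np.sin(np.pi/9),0,np.cos(np.pi/9)]
Rt=tool(-zb,B[:,1],-1)
p=tcp(TARE-B[:,1]*.055,Rt,.084)
arm.set_gripper(.093)
arm.move_ptp(p+zb*.045,Rt.as_quat())
arm.servo_line(p+zb*.008,speed=.12)
f0=np.array(telemetry.get_contact_force())
d=.008
while d>-.014:
    d-=.0015
    hit=arm.servo_line(p+zb*d,speed=.03,f_stop=14)
    print(round(d,4),hit,(np.array(telemetry.get_position())-p)@zb.round(4),(np.array(telemetry.get_contact_force())-f0)@zb)
    if hit or (np.array(telemetry.get_contact_force())-f0)@zb>14: break
arm.wait(.3)
print((np.array(telemetry.get_contact_force())-f0)@zb)
import cv2
s=optics.snapshot("scene");cv2.imwrite("pics/s4.png",s)
arm.servo_line(p+zb*.045,speed=.1)
s2=optics.snapshot("scene");cv2.imwrite("pics/s5.png",s2)
c=lambda s:cv2.resize(s[250:350,225:345],None,fx=3.3,fy=3.3,interpolation=cv2.INTER_CUBIC)
cv2.imwrite("pics/c5.png",np.hstack([c(s),c(s2)]))
print(telemetry.get_time_s())
```

```text
0.0065 False 0.0071325758941978 0.1790351831518884
0.005 False 0.005073571581268107 0.06504047082668675
0.0035 False 0.0033830889053980597 0.20521256746899466
0.002 False 0.0020423675728538427 1.5004095746472397
0.0005 False 0.0005601488067907179 2.6835975391567555
-0.001 False -0.0009436469339507513 4.080919767997075
-0.0025 False -0.00244211551482826 4.5091132688737305
-0.004 False -0.0032451000305981493 19.15204729544382
18.692804835968538
16.975
```

View pics/c5.png

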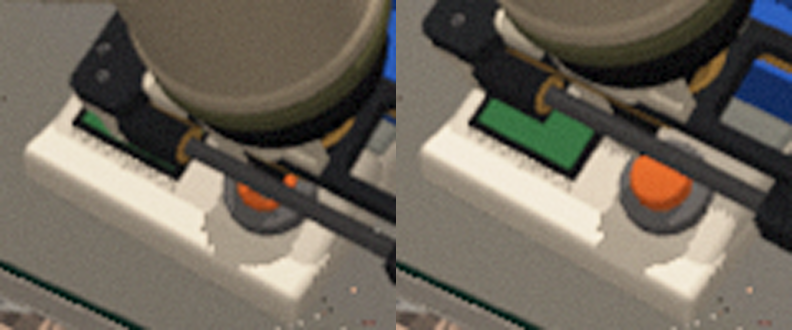

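Run:
```python
from h import *
import cv2
B=Rz(PY);zb=B@[-np.sin(np.pi/9),0,np.cos(np.pi/9)]
p0=np.array(telemetry.get_position())
for v in(zb*.06,np.array([0,0,.05]),zb*.03):
    try: arm.servo_line(p0+v,speed=.15);print("up",v);break
    except arm.Unreachable: pass
C=cartR();Rc=tool(-C[:,1],C[:,0],-1);g=tcp(CM+C[:,1]*.016,Rc)
Rp=tool(down,Rz(PY+np.pi/2)[:,1],-1)
arm.move_ptp(tcp(PAN+[0,0,.22],Rp),Rp.as_quat())
arm.move_ptp(g+C[:,1]*.09,Rc.as_quat())
s=optics.snapshot("scene");cv2.imwrite("pics/s6.png",s);t=optics.snapshot("top")
cv2.imwrite("pics/c6.png",cv2.resize(s[60:260,290:490],None,fx=2.8,fy=2.8,interpolation=cv2.INTER_CUBIC))
print(telemetry.get_time_s(),telemetry.get_opening())
```

```text
up [-0.0186846  -0.00848562  0.05638156]
19.7 0.09300203702965758
```

View pics/c6.png

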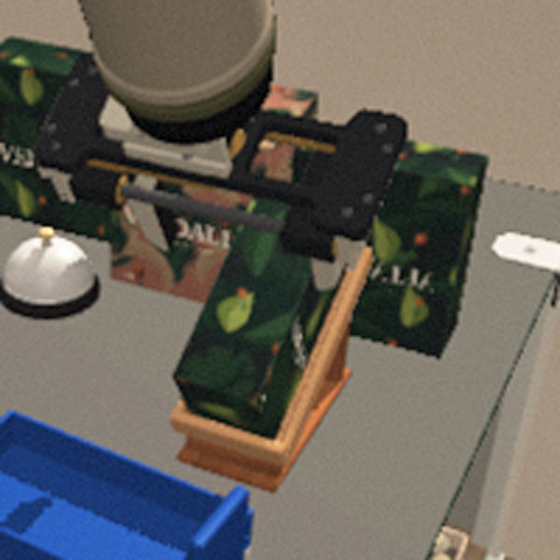

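Run:
```python
from h import *
import cv2
C=cartR();Rc=tool(-C[:,1],C[:,0],-1);g=tcp(CM+C[:,1]*.016,Rc)
hit=arm.servo_line(g,speed=.1,f_stop=6)
print(hit,(np.array(telemetry.get_position())-g)@C)
if not hit:
    f=np.array(telemetry.get_contact_force())
    arm.set_gripper(.04,25);print(telemetry.get_opening(),np.array(telemetry.get_contact_force())-f)
    print(arm.servo_line(g+C[:,1]*.05,speed=.08,f_stop=15))
    print(arm.servo_line(g+C[:,1]*.05+[0,0,.09],speed=.12,f_stop=15), telemetry.get_opening(),np.array(telemetry.get_contact_force())-f)
s=optics.snapshot("scene");cv2.imwrite("pics/s7.png",s)
cv2.imwrite("pics/c7.png",cv2.resize(s[40:240,290:490],None,fx=2.8,fy=2.8,interpolation=cv2.INTER_CUBIC))
print(telemetry.get_time_s())
```

```text
False [-0.00013387  0.0005016   0.00060725]
0.058063095679520275 [-1.97341845 -0.46235921  2.1700513 ]
False
False 0.05805830073135911 [ 0.57296831  0.46014874 -3.37825897]
23.125
```

View pics/c7.png

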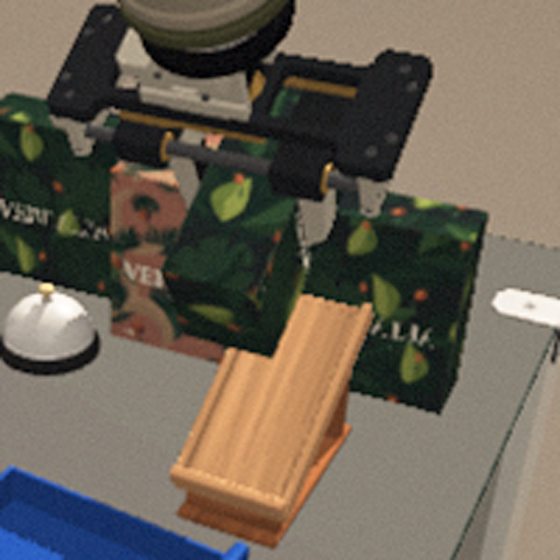

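Run:
```python
from h import *
import cv2
Rp=tool(down,Rz(PY+np.pi/2)[:,1],-1)
p=tcp(PAN+[0,0,.058],Rp)
arm.move_ptp(p+[0,0,.11],Rp.as_quat())
arm.wait(.5);print("M",telemetry.get_ft_torque(),telemetry.get_contact_force(),telemetry.get_opening())
arm.servo_line(p+[0,0,.025],speed=.12)
print(arm.servo_line(p+[0,0,.006],speed=.04,f_stop=3))
hit=arm.servo_line(p-[0,0,.005],speed=.015,f_stop=2)
print(hit,telemetry.get_position()-p,telemetry.get_contact_force(),telemetry.get_time_s())
t=optics.snapshot("top");s=optics.snapshot("scene");cv2.imwrite("pics/t8.png",t);cv2.imwrite("pics/s8.png",s)
r=lambda a:cv2.convertScaleAbs(cv2.resize(a,None,fx=2.9,fy=2.9,interpolation=cv2.INTER_CUBIC),alpha=1.5,beta=15)
cv2.imwrite("pics/c8.png",np.hstack([r(t[170:300,305:435]),r(s[165:295,245:390])]))
```

```text
M [-0.07668849  0.02410654 -0.01924344] [-0.87969187 -0.38447649 -2.42839223] 0.057990985486864675
False
True [0.0001448  0.00010485 0.0009224 ] [1.80547412 0.69277556 2.55562776] 26.7417
```

View pics/c8.png

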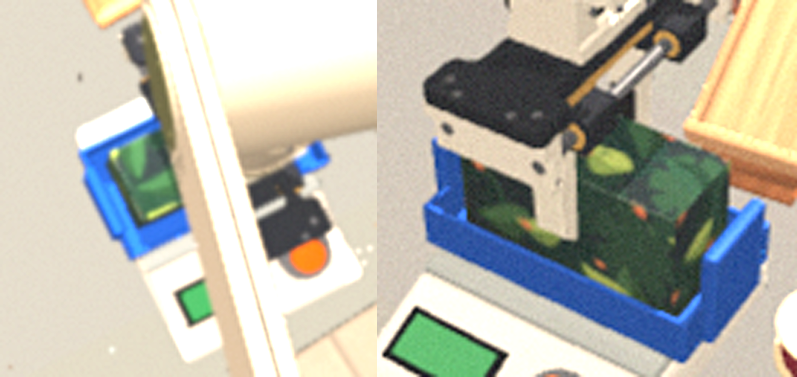

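Run:
```python
from h import *
import cv2
p=np.array(telemetry.get_position())
print(arm.servo_line(p-[0,0,.0008],speed=.01,f_stop=3),telemetry.get_contact_force())
arm.set_gripper(.078)
print(telemetry.get_contact_force())
arm.servo_line(p+[0,0,.13],speed=.12)
q=np.array(telemetry.get_q());q[0]=-.6;arm.movej(q)
arm.wait(.5)
t=optics.snapshot("top");s=optics.snapshot("scene");cv2.imwrite("pics/t9.png",t);cv2.imwrite("pics/s9.png",s)
print(telemetry.get_time_s())
# tray/carton outlines by colour
for n,im in(("top",t),("scene",s)):
    h=cv2.cvtColor(im,cv2.COLOR_BGR2HSV)
    roi=np.zeros(im.shape[:2],np.uint8);c=proj(n,PAN+[0,0,.04])[0].astype(int);roi[c[1]-50:c[1]+50,c[0]-65:c[0]+65]=255
    blue=cv2.inRange(h,(105,120,40),(125,255,255))&roi
    pts=cv2.findNonZero(blue);print(n,"blue rect",cv2.minAreaRect(pts))
    P=lambda L,off:(proj(n,np.array(L)@Rz(PY).T+PAN)).round(0).tolist()
    a,b=.029,.0705
    # ideal carton top-face corners vs. colour mask iou
    ideal=np.array(P([[a,b,.08],[a,-b,.08],[-a,-b,.08],[-a,b,.08]],0),np.int32)
    dark=cv2.inRange(h,(0,0,0),(95,255,110))&roi
    m=np.zeros_like(dark);cv2.fillConvexPoly(m,ideal,255)
    print("fraction of ideal top face not blue/grey:",(dark[m>0]>0).mean(), ideal.tolist())
    ct=np.zeros_like(dark);cv2.fillConvexPoly(ct,cv2.convexHull(ideal),255)
    d=cv2.morphologyEx(cv2.inRange(h,(35,60,0),(95,255,255))&roi,cv2.MORPH_CLOSE,np.ones((5,5)))
    n_,lab,st,ce=cv2.connectedComponentsWithStats(d);print(st[1:][st[1:,4]>150].tolist())
```

```text
False [-1.78221942  0.78593071  7.50399741]
[-0.31437494 -0.28225342  0.49586461]
30.9667
top blue rect ((376.4965515136719, 223.0101776123047), (41.160945892333984, 84.20806884765625), 63.824710845947266)
fraction of ideal top face not blue/grey: 0.8049046321525886 [[343, 223], [401, 194], [413, 218], [355, 247]]
[[343, 198, 69, 49, 1599], [367, 260, 27, 12, 187]]
scene blue rect ((317.58660888671875, 242.75765991210938), (121.63997650146484, 59.841793060302734), 21.908706665039062)
fraction of ideal top face not blue/grey: 0.8944995491433724 [[294, 191], [368, 220], [349, 242], [273, 209]]
[[273, 191, 93, 82, 4423]]
```

Run:
```python
import cv2,numpy as np
for n,c in(("t",(376,223)),("s",(318,240))):
    for k in(3,9):
        im=cv2.imread(f"pics/{n}{k}.png");h=cv2.cvtColor(im,cv2.COLOR_BGR2HSV)
        b=cv2.inRange(h,(105,120,40),(125,255,255));r=np.zeros_like(b);r[c[1]-60:c[1]+55,c[0]-70:c[0]+75]=255
        print(n,k,np.round(np.hstack([np.array(x).ravel() for x in cv2.minAreaRect(cv2.findNonZero(b&r))]),1), cv2.boundingRect(b&r))
a,b=[cv2.imread(f"pics/t{k}.png").astype(int) for k in(0,9)]
for nm,(u,v) in dict(bell=(246,168),spool=(414,186)).items(): print(nm,np.abs(a-b)[v-20:v+20,u-20:u+20].mean())
```

```text
t 3 [376.6 223.2  41.5  84.2  63.8] (333, 190, 86, 69)
t 9 [376.5 223.   41.2  84.2  63.8] (332, 190, 87, 69)
s 3 [317.4 243.2 121.6  61.5  21.9] (261, 197, 119, 93)
s 9 [317.4 243.3 121.6  61.1  21.9] (261, 197, 119, 93)[ WARN:0@0.082] global loadsave.cpp:275 findDecoder imread_('pics/t0.png'): can't open/read file: check file path/integrity
Traceback (most recent call last):
AttributeError: 'NoneType' object has no attribute 'astype'
```

The tray hasn't moved and the carton's outline matches its planned place. The bell and spool were never touched, so I'm handing in.

Run:
```python
from rig import arm,telemetry
import cv2,numpy as np
a=cv2.imread("pics/top0.png").astype(int);b=cv2.imread("pics/t9.png").astype(int)
for nm,(u,v) in dict(bell=(246,168),spool=(414,186)).items(): print(nm,np.abs(a-b)[v-20:v+20,u-20:u+20].mean())
arm.sign_off();print(telemetry.get_time_s())
```

```text
bell 0.924375
spool 16.269375
the job is handed in; nothing more can be done
the job is handed in; nothing more can be done
```

The job is done and handed in at about 31 s of the 72 s allowed; no verdict was reported.

- **Tray:** I gripped it by one end plate, set it on the pan and let go. The camera fit put it within about 1 mm and 0.2° of the estimated pan centre and direction (up to 2 mm using one camera). Its outline was the same, within a pixel, before and after the carton went in.
- **Tare:** I pressed the button once with one fingertip. It travelled about 6 mm against roughly 4.5 N, then hit a hard stop (about 19 N), and I released it. I did not read the scale's display.
- **Carton:** I lifted it off the stand and lowered it into the tray until it touched, at about 7 N peak, then let go. A picture just before release showed it inside the tray. Afterwards its outline matched the planned flat pose to about 4 pixels in the top view and 2 in the scene view.
- **Bell and spool:** The bell's image patch was unchanged.
  - **Spool check:** The spool's patch did differ (16 grey levels). I think this is because the tray's end plate now falls inside that patch. The spool was in its starting place, at about pixel (414, 186), after the tray was placed. I did not measure it again after that, and the arm was never near it.

The last picture could not be viewed because the 12-picture limit was reached, so the final check after release was by image code only.

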